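# Change over the sample cases by their flip lids

### The job

Two aluminium cases with hinged lids stand on the bench: change over from the narrow one, which is finished with, to the wide one. With a fingertip, flip the wide case's lid up and over past upright so that it leans back on its stop and stays open by itself, and push the narrow case's lid forward past upright so that it falls shut, in either order. Only push the lids gently: do not grip or force them, do not lift, tip or shift the cases, and leave the small things round them where they are.

Things in the scene. Friction and masses are not known exactly. Their poses are not given: they have to be found in the camera images.
- wide_case: the WIDE case: plain aluminium box with four rubber feet, loose on the bench, about 1.5 kg; 180 mm wide along its y, 120 mm deep along its x, 76 mm high to the lid. Origin: centre of its underside, on the bench; its x points from its front to its hinge side (roughly away from the robot, yaw 0.2 to 0.6 rad), z up. It is shut at the start. A steel stop strip rises behind its hinge to 22 mm above the hinge axis.
- wide_lid (a joint): hinge of the WIDE case's lid, shut at the start: 0 = shut, lying on the case; 1.92 rad = leaning back on its stop, where gravity holds it; it balances near 1.57 and falls shut below that, falls open above. No spring, slight friction. The lid is a flat plate 4 mm thick, 186 mm wide, about 0.16 kg, reaching 150 mm from the hinge axis; its underside lies in the plane of the hinge axis; about 1 N under the lip raises it
- wide_lip (a point): middle of the front edge of the WIDE case's lid, on the underside, 150 mm from the hinge axis; with the lid shut it is 76 mm above the bench and overhangs the case's front wall by 25 mm, so a fingertip fits under it. It moves with the lid
- wide_hinge (a point): middle of the hinge axis of the WIDE case (65 mm behind the case's centre, 76 mm above the bench); the axis runs along the case's y
- narrow_case: the NARROW case: plain aluminium box with four rubber feet, loose on the bench, about 1.3 kg; 100 mm wide along its y, 120 mm deep along its x, 76 mm high to the lid. Origin: centre of its underside, on the bench; its x points from its front to its hinge side (roughly away from the robot, yaw 0.2 to 0.6 rad), z up. It is standing open at the start. A steel stop strip rises behind its hinge to 22 mm above the hinge axis.
- narrow_lid (a joint): hinge of the NARROW case's lid, standing open at the start: 0 = shut, lying on the case; 1.92 rad = leaning back on its stop, where gravity holds it; it balances near 1.57 and falls shut below that, falls open above. No spring, slight friction. The lid is a flat plate 4 mm thick, 106 mm wide, about 0.16 kg, reaching 150 mm from the hinge axis; its underside lies in the plane of the hinge axis; about 1 N under the lip raises it
- narrow_lip (a point): middle of the front edge of the NARROW case's lid, on the underside, 150 mm from the hinge axis; with the lid shut it is 76 mm above the bench and overhangs the case's front wall by 25 mm, so a fingertip fits under it. It moves with the lid
- narrow_hinge (a point): middle of the hinge axis of the NARROW case (65 mm behind the case's centre, 76 mm above the bench); the axis runs along the case's y
- tape_roll: bystander: black roll of tape lying flat, 55 mm across, 19 mm high; origin at the centre of its underside; leave alone
- dropper: bystander: white dropper bottle, 34 mm across, 101 mm high, standing; origin at the centre of its underside; leave alone
- vial: bystander: glass vial with cap, 23 mm across, 54 mm high, standing; origin at the centre of its underside; leave alone
- beaker: bystander: clear plastic beaker, 57 mm across, 71 mm high, standing; origin at the centre of its underside; leave alone
- clip: bystander: black crocodile clip lying flat, 12 x 60 x 12 mm, long along its y; origin at the centre of its underside; leave alone

How it is judged (in metres and radians):
At the end, for the whole second after the job is handed in: The wide case's lid leans back on its stop (joint above 1.85 rad) and the narrow case's lid lies shut (joint below 0.06 rad), both at rest and untouched; both cases stand level within 0.05 rad and within 40 mm of where they were (value of joint wide_lid above 1.85 rad and value of joint narrow_lid below 0.06 rad and velocity of joint wide_lid between -0.1 and 0.1 rad/s and velocity of joint narrow_lid between -0.1 and 0.1 rad/s and distance of each of wide_case, narrow_case from where it was at the start of the episode below 0.04 m and angle between each of wide_case, narrow_case's own z axis and vertical below 0.05 rad).
It fails at once if a case was lifted or tipped (underside more than 12 mm up, or tilted over 0.12 rad) (height (world z) of any of wide_case, narrow_case above 0.012 m or angle between any of wide_case, narrow_case's own z axis and vertical above 0.12 rad).
It fails at once if a lid or case was gripped or forced (over 25 N between the fingers and it) (contact force between any of wide_case, narrow_case and the fingers above 25 N).
It fails at once if one of the small things was moved more than 30 mm in any direction or knocked over (distance of any of tape_roll, dropper, vial, beaker, clip from where it was at the start of the episode above 0.03 m or angle between any of tape_roll, dropper, vial, beaker, clip's own z axis and vertical above 0.5 rad).
It also fails if it takes over 53 s, if anything falls off the work surface, if the arm or the gripper's body presses on something with over 40 N, if the wrist force passes 120 N, or if a joint passes its speed limit or range.

### The arm

A 6-joint arm with a two-finger parallel gripper is mounted at the origin on a cart in front of the work surface, level with it; the furniture and walls round the work are solid. World frame = base frame: x ahead of the robot, y to its left, z up, the work surface at z = 0. Lengths are in mm, angles in rad, forces in N, time in s.
With the tool pointing down it reaches from about 350 to 975 mm from the base axis. Payload 7.1 kg.
Tool frame: the origin (TCP) lies midway between the tips of the shut fingers; the grasp point (between the pads) lies 19 mm behind it (ctrl.grasp_offset is the distance from the TCP to the grasp point, in mm); z points along the fingers, y is the line along which they close (so a half turn about z gives the same grasp; the last joint's range is limited). The gripper opens to 88 mm and grips with 3 to 60 N. Pads are 20 mm wide; open, the fingers measure 115 mm over their backs; the gripper's body (75 mm by 178 mm) begins 61 mm behind the grasp point.
Start: joints at [-1.244, 0.423, 1.63, -0, 1.089, -0.019], TCP at [211.86, -587.98, 222.675] pointing down, gripper open.
Joint ranges: [-3, 3], [-0.9, 2.11], [0.09, 2.58], [-1.31, 4.45], [0.11, 2.69], [-2.54, 2.54]. Speed limits (rad/s): [2.39, 2.39, 3.01, 3.14, 3.14, 3.14].

### API

Orientations are given as a rotation vector (axis times angle).
In Python, from workcell import ctrl gives the robot as it stands. The module is installed in compiled form; this text tells all that it offers.
- The arm moves only by the tool servo_tool, never from a script. Its argument "rows" is a list of rows, each a list of 7 numbers: the turn, a rotation vector about the tool's x, y, z as a fraction of full scale, then the shift along the tool's x, y, z as a fraction of full scale, then the finger opening in mm, from 0 to 87.8. A call has 1 to 10 rows; each row is the pose to reach, as a shift and turn from the pose commanded when the call began, along the tool's axes at that moment; what a row does not reach only later rows make up. Full scale, the value 1, is 20 cm for a shift and 1.5 rad for a turn. A row lasts 1/8 s, in which the tool goes at most 62.5 mm and 10.7 degrees, less where a joint would pass 70% of its speed; a pose out of reach is approached as far as the arm can. A call with a number of a shift or a turn outside -1 to 1 is refused whole. A call with a gripper value outside its range is refused whole. The fingers move at their own pace and stop on an object; the grip force is fixed at half the most. Time passes only in rows, so rows that repeat a pose let the fingers close. It gives the time, the measured TCP pose, the force, the opening and the grip force at its end, in the units of the state.
- ctrl.get_obs(): the state, without advancing time (a new reading comes with each control period).
- ctrl.get_image(name): name is "scene" or "top"; returns (picture, depth): 384x512x3 uint8, red, green, blue; 384x512 float32, mm along the optical axis (not along the pixel's ray), 0 where there is no reading.
- ctrl.camera_info(name): a dict with "intrinsics" (3x3 intrinsics, pixels), "k1" (the pictures are not rectified: a ray, as slopes to the right and down, at radius r is drawn at 1 + k1 r^2 times it, then the intrinsics apply), "R" (3x3) and "t" (3): a world point X has camera coordinates R X + t. Camera axes: x right, y down, z forward; pixel columns grow to the right and rows downward; lengths in mm; the calibration is good to about 2 mm. A picture is of the moment at which its call begins. camera_info takes no time and is no camera call.
- ctrl.close_job(): hands the job in; it is judged then, once.
The state is a dict: "t": time; "qpos": joint angles; "qvel": joint speeds; "joint_torque": joint torques, N m; "ee_pos": TCP position; "orientation": TCP orientation; "ft_force": force on the tool from outside, world axes, zero at the start; "moment": the same for the moment, N m; "width": finger opening in mm; "grasp_force": force on a finger pad.
Only numpy, scipy, OpenCV 4.12 (cv2) and the standard library are available. Lean on these libraries where they do the work, as an engineer would, in place of code of your own. Each camera call takes 0.05 s, during which the arm holds its last target. There are 200 camera calls.

## Working session

There is one attempt and no reset: what is moved stays moved. The work goes in short steps, Python scripts to look and compute and a tool call to move; the robot and the scene stay as the last step left them, time stands still between calls to the robot, and variables do not carry over. Pictures are saved under pics/ and viewed, at most 10 in all, crops included, and the job is handed in when it is done.

Besides the shell and the picture viewer there is one more tool, called after "Request:" as name(argument=value, ...), one argument or row to a line, values as JSON. servo_tool: Moves the arm, as the interface text tells. Its arguments: {"type":"object","properties":{"rows":{"type":"array","items":{"type":"array","items":{"type":"number"}}}},"required":["rows"]}

```bash
mkdir -p pics; python3 - <<'E'
from workcell import ctrl
import cv2,numpy as np
for n in("scene","top"):
    p,d=ctrl.get_image(n); cv2.imwrite(f"pics/{n}0.png",p[:,:,::-1]); np.savez(f"{n}0.npz",p=p,d=d)
    print({k:np.round(v,3).tolist() for k,v in ctrl.camera_info(n).items()}, (d>0).mean())
print(ctrl.get_obs())
E
```

```text
{'intrinsics': [[376.402, 0.0, 252.808], [0.0, 376.402, 195.784], [0.0, 0.0, 1.0]], 'k1': -0.107, 'R': [[-0.754, -0.657, -0.009], [-0.481, 0.562, -0.673], [0.447, -0.503, -0.74]], 't': [543.359, 134.62, 956.382]} 0.9934183756510416
{'intrinsics': [[434.995, 0.0, 261.369], [0.0, 434.995, 193.222], [0.0, 0.0, 1.0]], 'k1': -0.004, 'R': [[-0.026, -0.999, 0.031], [-0.982, 0.02, -0.188], [0.187, -0.035, -0.982]], 't': [257.914, 501.81, 984.43]} 0.9960581461588541
{'t': 0.1, 'qpos': array([-1.24396124e+00,  4.23783566e-01,  1.63060650e+00, -1.41719855e-05,
        1.08862426e+00, -1.89969681e-02]), 'qvel': array([-0.00161908, -0.00185182, -0.00110852, -0.00107021, -0.00084473,
        0.0004829 ]), 'joint_torque': array([ 1.62528486e-03, -5.45612025e+01, -2.74322999e+01,  6.45681471e-02,
        1.88533921e-02, -8.24635634e-06]), 'ee_pos': array([ 211.72028111, -587.50342946,  221.97026889]), 'orientation': array([-3.09335901e+00, -5.40297450e-01,  3.61691434e-04]), 'ft_force': array([ 0.00429687, -0.88254131, -0.45713914]), 'moment': array([-0.05324972,  0.0248059 ,  0.02122592]), 'grasp_force': 0.0, 'width': 88.26709523105265}
```

View pics/scene0.png

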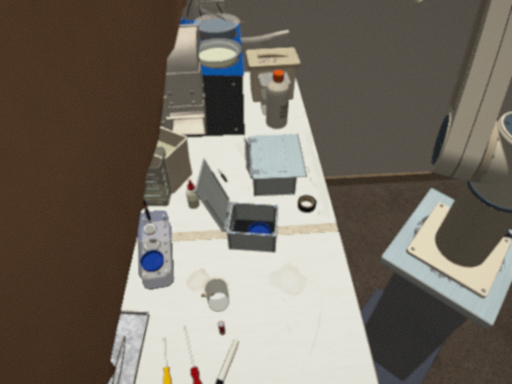

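View pics/top0.png

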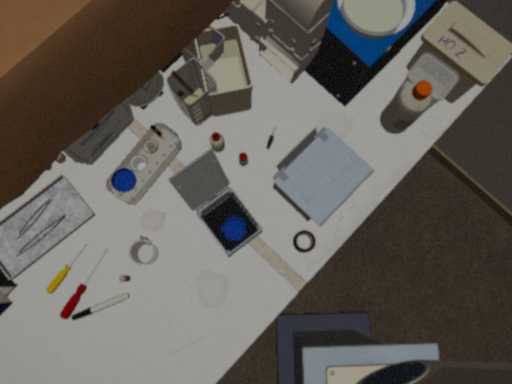

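The wide case is shut at about (323,175) in the top view. The narrow one is open at (230,220), with its lid leaning up-left at (200,180). The tape is at (304,240), the dropper at (216,141), the clip at (271,137), and the beaker at (145,250). The vial is either (243,158) or (124,278).

```bash
cat > h.py <<'E'
import numpy as np,cv2
from workcell import ctrl
def cloud(n,d):
    c=ctrl.camera_info(n);K=np.array(c["intrinsics"],float);R=np.array(c["R"]);t=np.array(c["t"])
    v,u=np.mgrid[:d.shape[0],:d.shape[1]]
    uv=np.stack([u,v],-1).reshape(-1,1,2).astype(np.float64)
    s=cv2.undistortPoints(uv,K,np.array([c["k1"],0,0,0.])).reshape(-1,2)
    P=np.c_[s,np.ones(len(s))]*d.reshape(-1,1)
    return ((P-t)@R).reshape(*d.shape,3)
E
python3 - <<'E'
from h import *
C={}
for n in("scene","top"):
    z=np.load(n+"0.npz");C[n]=cloud(n,z["d"])
P=C["top"]
for nm,(u,v) in dict(wide=(323,175),w1=(322,132),w2=(368,170),w3=(318,216),w4=(280,178),narfloor=(232,228),lid=(205,180),tape=(304,232),drop=(216,139),red2=(243,157),clip=(271,137),beak=(145,250),red3=(124,278),tab=(350,110)).items(): print(nm,P[v,u].round())
# wide lid: z 70..90 near
def rect(m,nm):
    m=cv2.morphologyEx(m.astype(np.uint8),cv2.MORPH_OPEN,np.ones((3,3)))
    k,l,s,c=cv2.connectedComponentsWithStats(m)
    for i in range(1,k):
        if s[i,4]>150:
            Q=Q0[l==i]; r=cv2.minAreaRect(Q[:,:2].astype(np.float32)); print(nm,s[i],Q.mean(0).round(1),r, cv2.boxPoints(r).round().tolist(), Q[:,2].min().round(),Q[:,2].max().round())
for n in C:
    Q0=C[n]; box=(Q0[...,0]>300)&(Q0[...,0]<1000)&(Q0[...,1]>-350)&(Q0[...,1]<400)
    rect(box&(Q0[...,2]>72)&(Q0[...,2]<90),n+" z72-90")
    rect(box&(Q0[...,2]>100)&(Q0[...,2]<260),n+" high")
    rect(box&(Q0[...,2]>7)&(Q0[...,2]<65),n+" low")
E
```

```text
wide [540. 105.  82.]
w1 [644. 101.  82.]
w2 [550.  -0.  83.]
w3 [446. 121.  80.]
w4 [534. 204.  84.]
narfloor [430. 318.  17.]
lid [518. 369. 149.]
tape [416. 146.  16.]
drop [631. 350.  81.]
red2 [593. 288.  56.]
clip [656. 218.  14.]
beak [383. 525.   4.]
red3 [319. 559.  52.]
tab [729.  11.   1.]
scene z72-90 [206 114  38   6 160] [778.4  67.7  81.1] ((780.5426635742188, 69.35270690917969), (120.02581024169922, 9.970771789550781), 45.3587760925293) [[735.0, 30.0], [742.0, 23.0], [826.0, 109.0], [819.0, 116.0]] 72.0 90.0
scene z72-90 [173 125  34  11 294] [812.7 192.1  84. ] ((813.376953125, 191.61434936523438), (105.39189147949219, 37.57770538330078), 42.51470947265625) [[762.0, 170.0], [787.0, 142.0], [865.0, 213.0], [840.0, 241.0]] 73.0 90.0
scene z72-90 [ 246  134   61   45 2297] [536.3 110.   79.5] ((544.6519165039062, 106.0966796875), (162.63473510742188, 191.17002868652344), 43.65178298950195) [[420.0, 119.0], [552.0, -19.0], [669.0, 93.0], [538.0, 231.0]] 72.0 86.0
scene high [205  27  37  16 226] [ 931.  -120.6  243.8] ((930.4143676757812, -134.41549682617188), (169.96252
[... 4477 characters left out ...]
5.0, -46.0]] 7.0 64.0
top low [274 185  36  36 212] [485.5 175.2  35.3] ((484.9247131347656, 175.0996551513672), (116.93698120117188, 3.8729212284088135), 44.42156219482422) [[442.0, 136.0], [445.0, 133.0], [528.0, 215.0], [525.0, 217.0]] 7.0 64.0
top low [ 202  193   56   55 1583] [447.2 324.   14.6] ((441.9504089355469, 323.5978088378906), (110.03057098388672, 94.30553436279297), 35.709197998046875) [[370.0, 330.0], [425.0, 253.0], [514.0, 317.0], [459.0, 394.0]] 7.0 65.0
top low [293 231  23  22 252] [393.9 146.7  17.8] ((393.758056640625, 146.88787841796875), (52.0997428894043, 50.49117660522461), 86.4806137084961) [[367.0, 122.0], [417.0, 119.0], [421.0, 171.0], [370.0, 174.0]] 7.0 23.0
```

```bash
cat > go.py <<'E'
import sys,numpy as np
from scipy.spatial.transform import Rotation as R
from workcell import ctrl
# frames: yaw, lip/hinge along x, mid y
F={'w':(0.766,-300.),'n':(0.635,-2.)}
def Rt(yaw,pitch): # tool x along case x, z down, tilted by pitch so z points forward
    return R.from_matrix(np.array([[np.cos(yaw),np.sin(yaw),0],[np.sin(yaw),-np.cos(yaw),0],[0,0,-1]]))*R.from_rotvec([0,pitch,0])
o=ctrl.get_obs(); p=np.array(o['ee_pos']); r=R.from_rotvec(o['orientation'])
def rows(f,pts,pitch,dyaw=0):
    yaw,y=F[f];c,s=np.cos(yaw),np.sin(yaw)
    for pt in pts:
        yy=y+(pt[2] if len(pt)>2 else 0)
        g=np.array([pt[0]*c-yy*s,pt[0]*s+yy*c,pt[1]])
        d=r.inv().apply(g-p)/200; t=(r.inv()*Rt(yaw+dyaw,pitch)).as_rotvec()/1.5
        print(pt,g.round(),np.round([*t,*d],3).tolist())
def where(f):
    yaw,y=F[f];c,s=np.cos(yaw),np.sin(yaw)
    print('xyz',p.round(1),'case',round(p[0]*c+p[1]*s,1),round(-p[0]*s+p[1]*c-y,1),'z',r.as_matrix()[:,2].round(3),'x',r.as_matrix()[:,0].round(3),'q',np.round(o['qpos'],2),'t',o['t'],o['ft_force'].round(1))
E
python3 -c "
from go import *
where('n'); rows('n',[(700,300)],0)"
```

```text
xyz [ 211.7 -587.5  222. ] case -178.0 -596.6 z [-0.     0.001 -1.   ] x [0.941 0.339 0.   ] q [-1.24  0.42  1.63 -0.    1.09 -0.02] t 0.1 [ 0.  -0.9 -0.5]
(700, 300) [565. 414. 300.] [-0.001, -0.0, -0.193, 3.357, -4.111, -0.384]
```

Request:
servo_tool(
  rows=[
    [0,0,-0.193,0.2,-0.25,-0.3,0],
    [0,0,-0.193,0.45,-0.55,-0.4,0],
    [0,0,-0.193,0.7,-0.8,-0.4,0],
    [0,0,-0.193,0.82,-1,-0.4,0],
    [0,0,-0.193,0.82,-1,-0.4,0],
  ],
)

```text
t: 0.72
ee_pos: [298.5, -341.5, 302.7]
orientation: [-2.983, -0.983, -0.0]
ft_force: [-0.5, -0.3, 0.2]
width: 41.0
grasp_force: 0.0
```

```bash
python3 -c "
from go import *
where('n'); rows('n',[(700,300)],0)"
```

```text
xyz [ 298.5 -341.5  302.7] case 37.8 -450.0 z [-0.  0. -1.] x [0.804 0.595 0.   ] q [-0.88  0.07  1.91  0.    1.17  0.05] t 0.725 [-0.5 -0.3  0.2]
(700, 300) [565. 414. 300.] [-0.0, -0.0, 0.001, 3.315, -2.244, 0.015]
```

Request:
servo_tool(
  rows=[
    [0,0,0,0.3,-0.2,0,0],
    [0,0,0,0.55,-0.37,0,0],
    [0,0,0,0.8,-0.54,0,0],
    [0,0,0,1,-0.68,0,0],
  ],
)

```text
t: 1.23
ee_pos: [378.8, -114.0, 302.7]
orientation: [2.984, 0.982, 0.0]
ft_force: [0.6, -0.2, -0.0]
width: 1.5
grasp_force: 0.0
```

Request:
servo_tool(
  rows=[
    [0,0,0,0.3,-0.2,0,0],
    [0,0,0,0.55,-0.37,0,0],
    [0,0,0,0.8,-0.54,0,0],
    [0,0,0,1,-0.68,0,0],
  ],
)

```text
t: 1.72
ee_pos: [459.1, 114.4, 302.6]
orientation: [2.984, 0.983, 0.0]
ft_force: [1.1, -0.2, 0.6]
width: 0.6
grasp_force: 0.0
```

Request:
servo_tool(
  rows=[
    [0,0,0,0.3,-0.2,0,0],
    [0,0,0,0.55,-0.37,0,0],
    [0,0,0,0.8,-0.54,0,0],
    [0,0,0,1,-0.68,0,0],
    [0,0,0,1,-0.68,0,0],
    [0,0,0,1,-0.68,0,0],
  ],
)

```text
t: 2.48
ee_pos: [538.6, 339.7, 301.9]
orientation: [2.984, 0.982, -0.003]
ft_force: [-0.8, 0.2, -1.2]
width: 0.5
grasp_force: 0.0
```

```bash
python3 -c "
from go import *
where('n'); rows('n',[(700,300)],0)"
```

```text
xyz [538.6 339.7 301.9] case 635.1 -44.0 z [-0.001 -0.001 -1.   ] x [ 0.805  0.594 -0.002] q [ 0.54  0.37  1.53 -0.    1.25  1.48] t 2.475 [-0.8  0.2 -1.2]
(700, 300) [565. 414. 300.] [0.0, 0.001, 0.0, 0.325, -0.22, 0.009]
```

Request:
servo_tool(
  rows=[
    [0,0,0,0.325,-0.22,0,0],
    [0,0,0,0.325,-0.22,0,0],
    [0,0,0,0.325,-0.22,0.2,0],
    [0,0,0,0.325,-0.22,0.4,0],
    [0,0,0,0.325,-0.22,0.575,0],
    [0,0,0,0.325,-0.22,0.575,0],
    [0,0,0,0.325,-0.22,0.575,0],
  ],
)

```text
t: 3.35
ee_pos: [566.2, 413.8, 189.5]
orientation: [-2.984, -0.98, -0.003]
ft_force: [-0.0, -0.7, 0.9]
width: 0.4
grasp_force: 0.0
```

Request:
servo_tool(
  rows=[
    [0,0,0,-0.05,0,0,0],
    [0,0,0,-0.1,0,0,0],
    [0,0,0,-0.15,0,0,0],
    [0,0,0,-0.2,0,0,0],
    [0,0,0,-0.25,0,0,0],
    [0,0,0,-0.3,0,0,0],
    [0,0,0,-0.35,0,0,0],
    [0,0,0,-0.4,0,0,0],
    [0,0,0,-0.45,0,0,0],
    [0,0,0,-0.5,0,0,0],
  ],
)

```text
t: 4.6
ee_pos: [484.4, 354.4, 187.7]
orientation: [-2.984, -0.981, 0.0]
ft_force: [0.3, 0.1, 0.0]
width: 0.6
grasp_force: 0.0
```

Request:
servo_tool(
  rows=[
    [0,0,0,-0.05,0,0,0],
    [0,0,0,-0.1,0,0,0],
    [0,0,0,-0.15,0,0,0],
    [0,0,0,-0.15,0,0,0],
    [0,0,0,-0.15,0,-0.3,0],
    [0,0,0,-0.15,0,-0.55,0],
    [0,0,0,-0.15,0,-0.55,0],
  ],
)

```text
t: 5.48
ee_pos: [463.0, 338.7, 302.3]
orientation: [-2.982, -0.98, -0.013]
ft_force: [-1.0, 0.4, 0.3]
width: 0.4
grasp_force: 0.0
```

```bash
python3 -c "
from go import *
where('n')
import cv2
p,d=ctrl.get_image('top'); cv2.imwrite('pics/top1.png',cv2.resize(p[80:300,130:430,::-1],None,fx=2,fy=2))
where('w'); rows('w',[(330,300),(330,200)],.785)"
```

```text
xyz [463.  338.7 302.3] case 573.7 -0.0 z [ 0.007  0.005 -1.   ] x [0.805 0.593 0.009] q [0.61 0.26 1.67 0.   1.2  1.55] t 5.475 [-1.   0.4  0.3]
xyz [463.  338.7 302.3] case 568.5 223.1 z [ 0.007  0.005 -1.   ] x [0.805 0.593 0.009] q [0.61 0.26 1.67 0.   1.2  1.55] t 5.475 [-1.   0.4  0.3]
(330, 300) [446.  13. 300.] [0.035, 0.517, -0.082, -1.037, 1.261, 0.002]
(330, 200) [446.  13. 200.] [0.035, 0.517, -0.082, -1.041, 1.261, 0.502]
```

View pics/top1.png

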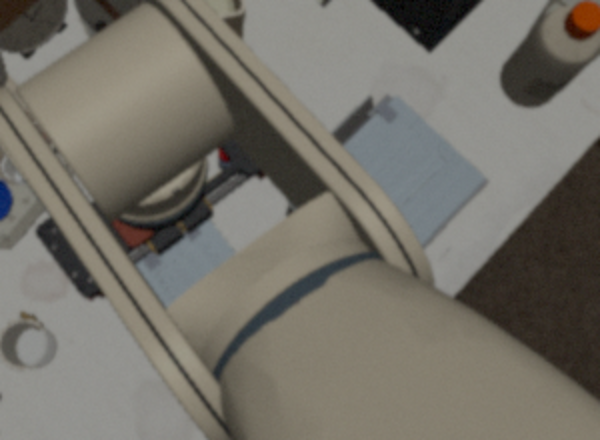

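The narrow lid's light outer face now shows at (190,265), so it seems shut. I'll confirm that once the arm clears. Next I go to the front of the wide case and tilt the tool.

Request:
servo_tool(
  rows=[
    [0,0,0,-0.25,0.25,-0.1,0],
    [0,0,0,-0.5,0.5,-0.1,0],
    [0,0,0,-0.75,0.75,-0.1,0],
    [0,0,0,-1,1,-0.1,0],
    [0,0.1,-0.08,-1,1,-0.1,0],
    [0,0.2,-0.08,-1,1,-0.1,0],
    [0,0.2,-0.08,-1,1,-0.1,0],
  ],
)

```text
t: 6.4
ee_pos: [416.1, 55.8, 315.8]
orientation: [-2.807, -1.107, -0.428]
ft_force: [0.6, 0.3, 0.0]
width: 0.5
grasp_force: 0.0
```

```bash
python3 -c "
from go import *
where('w'); rows('w',[(330,300)],.785)"
```

```text
xyz [416.1  55.8 315.8] case 338.6 51.8 z [ 0.224  0.188 -0.956] x [0.697 0.654 0.292] q [-0.04 -0.13  2.09  0.24  0.97  0.66] t 6.4 [0.6 0.3 0. ]
(330, 300) [446.  13. 300.] [0.015, 0.326, -0.005, -0.061, 0.259, 0.068]
```

Request:
servo_tool(
  rows=[
    [0,0.08,0,-0.06,0.15,0.07,0],
    [0,0.16,0,-0.06,0.26,0.07,0],
    [0.01,0.24,0,-0.06,0.26,0.07,0],
    [0.01,0.326,0,-0.06,0.26,0.07,0],
    [0.015,0.326,0,-0.06,0.26,0.07,0],
    [0.015,0.326,0,-0.06,0.26,0.07,0],
  ],
)

```text
t: 7.15
ee_pos: [449.5, 14.5, 301.5]
orientation: [-2.47, -0.993, -1.021]
ft_force: [1.2, -0.8, -0.0]
width: 0.7
grasp_force: 0.0
```

```bash
python3 -c "
from go import *
where('w'); rows('w',[(330,300),(330,150),(340,55),(355,50),(370,50),(392,50)],.785)"
```

```text
xyz [449.5  14.5 301.5] case 334.0 -1.2 z [ 0.508  0.492 -0.707] x [0.511 0.489 0.707] q [-0.48 -0.03  2.25  1.    0.92 -0.31] t 7.15 [ 1.2 -0.8 -0. ]
(330, 300) [446.  13. 300.] [-0.002, -0.0, -0.002, -0.019, -0.006, -0.009]
(330, 150) [446.  13. 150.] [-0.002, -0.0, -0.002, -0.549, -0.003, 0.522]
(340, 55) [453.  20.  55.] [-0.002, -0.0, -0.002, -0.85, -0.002, 0.893]
(355, 50) [464.  30.  50.] [-0.002, -0.0, -0.002, -0.814, -0.001, 0.964]
(370, 50) [475.  40.  50.] [-0.002, -0.0, -0.002, -0.761, -0.001, 1.017]
(392, 50) [490.  56.  50.] [-0.002, -0.0, -0.002, -0.684, -0.001, 1.095]
```

Request:
servo_tool(
  rows=[
    [0,0,0,-0.15,0,0.14,0],
    [0,0,0,-0.35,0,0.33,0],
    [0,0,0,-0.55,0,0.52,0],
    [0,0,0,-0.55,0,0.52,0],
    [0,0,0,-0.55,0,0.52,0],
  ],
)

```text
t: 7.78
ee_pos: [447.2, 12.2, 152.0]
orientation: [-2.468, -0.994, -1.027]
ft_force: [-0.2, -0.1, 0.5]
width: 0.2
grasp_force: 0.0
```

```bash
python3 -c "
from go import *
where('w'); rows('w',[(330,150),(340,52),(355,50)],.785)
import cv2
p,d=ctrl.get_image('scene'); cv2.imwrite('pics/sc2.png',cv2.resize(p[100:300,120:420,::-1],None,fx=2.6,fy=2.6))"
```

```text
xyz [447.2  12.2 152. ] case 330.7 -1.2 z [ 0.511  0.493 -0.704] x [0.508 0.488 0.71 ] q [-0.49  0.34  2.37  1.43  0.75 -0.95] t 7.775 [-0.2 -0.1  0.5]
(330, 150) [446.  13. 150.] [-0.001, -0.003, -0.0, -0.01, -0.006, 0.005]
(340, 52) [453.  20.  52.] [-0.001, -0.003, -0.0, -0.322, -0.006, 0.385]
(355, 50) [464.  30.  50.] [-0.001, -0.003, -0.0, -0.277, -0.006, 0.446]
```

View pics/sc2.png

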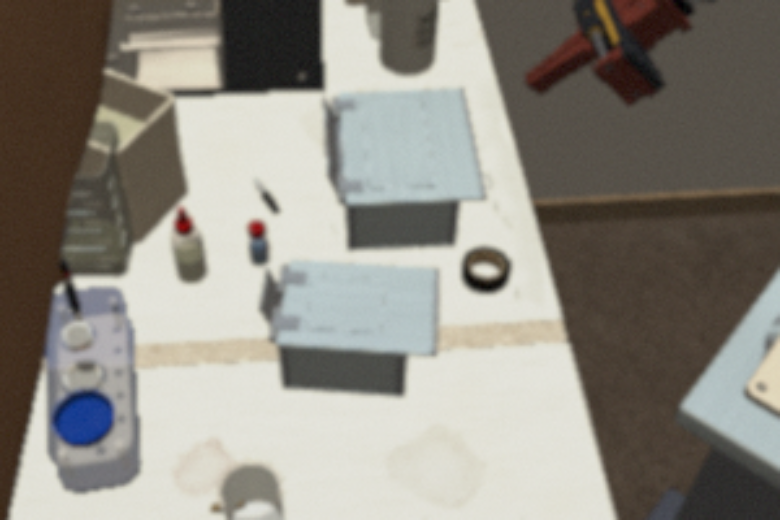

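The narrow case is shut, and everything around it stands where it was. The red fingertip shows at (535,80) in the crop, in front of the wide lid, as computed. Now I lower it.

Request:
servo_tool(
  rows=[
    [0,0,0,-0.1,-0.01,0.12,0],
    [0,0,0,-0.2,-0.01,0.24,0],
    [0,0,0,-0.32,-0.01,0.38,0],
    [0,0,0,-0.32,-0.01,0.38,0],
    [0,0,0,-0.32,-0.01,0.38,0],
  ],
)

```text
t: 8.45
ee_pos: [452.3, 18.9, 54.1]
orientation: [-2.469, -0.995, -1.032]
ft_force: [-0.2, 0.9, 0.8]
width: 0.5
grasp_force: 0.0
```

```bash
python3 -c "
from go import *
where('w'); rows('w',[(360,50),(375,50),(392,50),(392,57),(406,120)],.785)
import cv2
p,d=ctrl.get_image('scene'); cv2.imwrite('pics/sc3.png',cv2.resize(p[80:240,220:400,::-1],None,fx=3.5,fy=3.5))"
```

```text
xyz [452.3  18.9  54.1] case 339.1 0.1 z [ 0.514  0.491 -0.703] x [0.506 0.488 0.711] q [-0.46  0.64  2.37  1.79  0.76 -1.4 ] t 8.45 [-0.2  0.9  0.8]
(360, 50) [467.  33.  50.] [0.002, -0.004, 0.001, 0.059, 0.0, 0.089]
(375, 50) [478.  44.  50.] [0.002, -0.004, 0.001, 0.112, 0.0, 0.142]
(392, 50) [490.  56.  50.] [0.002, -0.004, 0.001, 0.171, 0.0, 0.202]
(392, 57) [490.  56.  57.] [0.002, -0.004, 0.001, 0.196, 0.0, 0.178]
(406, 120) [501.  65. 120.] [0.002, -0.004, 0.001, 0.469, 0.001, 0.006]
```

View pics/sc3.png

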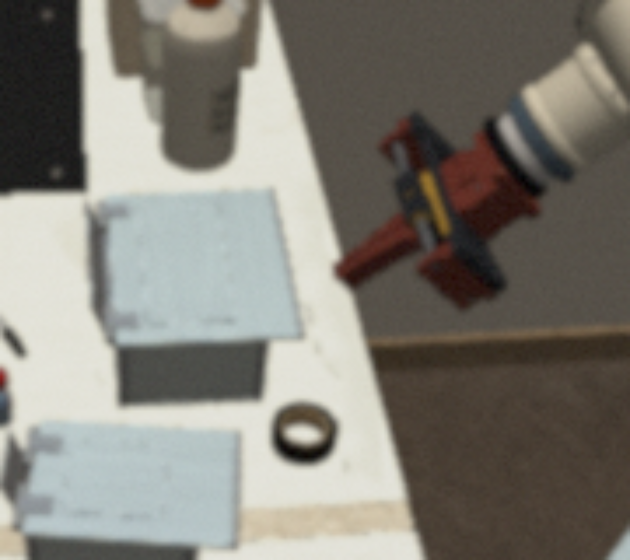

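The fingertip (340,272) is in front of the lip, at about the lip's middle. Now I slide it under.

Request:
servo_tool(
  rows=[
    [0,0,0,0.06,0,0.09,0],
    [0,0,0,0.11,0,0.14,0],
    [0,0,0,0.14,0,0.17,0],
    [0,0,0,0.17,0,0.2,0],
    [0,0,0,0.17,0,0.2,0],
    [0,0,0,0.17,0,0.2,0],
  ],
)

```text
t: 9.25
ee_pos: [488.4, 55.5, 47.4]
orientation: [-2.47, -0.993, -1.026]
ft_force: [-0.8, 0.3, 0.5]
width: 0.2
grasp_force: 0.0
```

```bash
python3 -c "
from go import *
where('w'); rows('w',[(392,57),(394,75),(398,97),(406,120),(419,143),(436,163)],.785)"
```

```text
xyz [488.4  55.5  47.4] case 390.4 1.4 z [ 0.511  0.492 -0.705] x [0.509 0.488 0.709] q [-0.32  0.66  2.33  1.91  0.73 -1.36] t 9.25 [-0.8  0.3  0.5]
(392, 57) [490.  56.  57.] [-0.0, -0.002, -0.001, 0.04, 0.007, -0.028]
(394, 75) [492.  57.  75.] [-0.0, -0.002, -0.001, 0.11, 0.007, -0.085]
(398, 97) [495.  60.  97.] [-0.0, -0.002, -0.001, 0.203, 0.007, -0.148]
(406, 120) [501.  65. 120.] [-0.0, -0.002, -0.001, 0.312, 0.006, -0.201]
(419, 143) [510.  74. 143.] [-0.0, -0.002, -0.001, 0.44, 0.006, -0.236]
(436, 163) [522.  86. 163.] [-0.0, -0.002, -0.001, 0.57, 0.006, -0.246]
```

Lift gently along the arc to about 45°.

Request:
servo_tool(
  rows=[
    [0,0,0,0.04,0,-0.03,0],
    [0,0,0,0.075,0,-0.06,0],
    [0,0,0,0.11,0,-0.085,0],
    [0,0,0,0.155,0,-0.12,0],
    [0,0,0,0.2,0,-0.148,0],
    [0,0,0,0.2,0,-0.148,0],
  ],
)

```text
t: 10.0
ee_pos: [494.1, 60.6, 97.4]
orientation: [-2.469, -0.994, -1.028]
ft_force: [-0.6, -0.7, -1.1]
width: 0.3
grasp_force: 0.7
```

```bash
python3 -c "
from go import *
where('w'); rows('w',[(406,120),(419,143),(436,163),(455,178),(474,189)],.785)
import cv2
p,d=ctrl.get_image('scene'); cv2.imwrite('pics/sc4.png',cv2.resize(p[80:240,220:400,::-1],None,fx=3,fy=3))"
```

```text
xyz [494.1  60.6  97.4] case 398.0 1.1 z [ 0.512  0.492 -0.705] x [0.508 0.488 0.71 ] q [-0.3   0.52  2.32  1.76  0.69 -1.15] t 10.0 [-0.6 -0.7 -1.1]
(406, 120) [501.  65. 120.] [0.0, -0.003, -0.0, 0.108, 0.006, -0.051]
(419, 143) [510.  74. 143.] [0.0, -0.003, -0.0, 0.236, 0.006, -0.086]
(436, 163) [522.  86. 163.] [0.0, -0.003, -0.0, 0.367, 0.006, -0.096]
(455, 178) [536.  99. 178.] [0.0, -0.003, -0.0, 0.487, 0.006, -0.082]
(474, 189) [550. 112. 189.] [0.0, -0.003, -0.0, 0.593, 0.006, -0.053]
```

View pics/sc4.png

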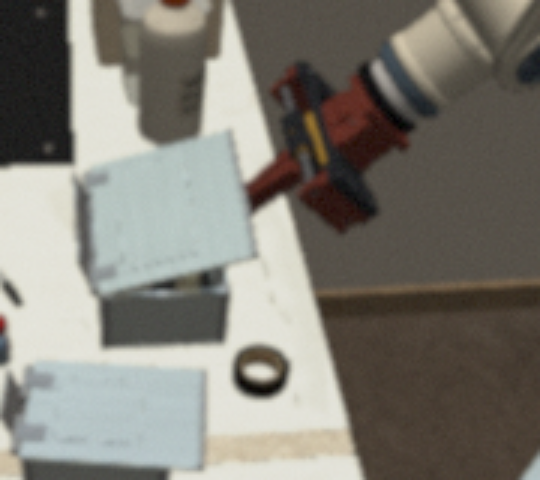

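The lid is rising on the finger, which meets the lip at (250,200), and the case stays put. I continue up the arc.

Request:
servo_tool(
  rows=[
    [0,0,0,0.055,0,-0.028,0],
    [0,0,0,0.11,0,-0.05,0],
    [0,0,0,0.17,0,-0.07,0],
    [0,0,0,0.236,0,-0.086,0],
    [0,0,0,0.3,0,-0.092,0],
    [0,0,0,0.367,0,-0.096,0],
    [0,0,0,0.43,0,-0.09,0],
    [0,0,0,0.487,0,-0.082,0],
    [0,0,0,0.54,0,-0.07,0],
    [0,0,0,0.593,0,-0.053,0],
  ],
)

```text
t: 11.3
ee_pos: [549.0, 113.5, 188.0]
orientation: [-2.47, -0.993, -1.026]
ft_force: [0.4, 0.0, -0.2]
width: 0.4
grasp_force: 0.2
```

```bash
python3 -c "
from go import *
where('w'); rows('w',[(490,196),(507,200),(530,202),(553,200),(569,196)],.785)"
```

```text
xyz [549.  113.5 188. ] case 474.3 1.2 z [ 0.511  0.492 -0.705] x [0.51  0.487 0.709] q [-0.13  0.32  2.21  1.49  0.59 -0.62] t 11.3 [ 0.4  0.  -0.2]
(490, 196) [561. 123. 196.] [-0.0, -0.002, -0.001, 0.084, 0.006, 0.027]
(507, 200) [573. 135. 200.] [-0.0, -0.002, -0.001, 0.158, 0.006, 0.074]
(530, 202) [590. 151. 202.] [-0.0, -0.002, -0.001, 0.246, 0.006, 0.148]
(553, 200) [607. 167. 200.] [-0.0, -0.002, -0.001, 0.32, 0.005, 0.237]
(569, 196) [618. 178. 196.] [-0.0, -0.002, -0.001, 0.362, 0.005, 0.308]
```

Request:
servo_tool(
  rows=[
    [0,0,0,0.045,0,0.012,0],
    [0,0,0,0.084,0,0.027,0],
    [0,0,0,0.12,0,0.05,0],
    [0,0,0,0.158,0,0.074,0],
    [0,0,0,0.2,0,0.11,0],
    [0,0,0,0.246,0,0.148,0],
    [0,0,0,0.285,0,0.19,0],
    [0,0,0,0.32,0,0.237,0],
    [0,0,0,0.345,0,0.28,0],
    [0,0,0,0.345,0,0.28,0],
  ],
)

```text
t: 12.55
ee_pos: [612.8, 174.9, 197.1]
orientation: [-2.469, -0.994, -1.026]
ft_force: [0.2, 0.8, -0.2]
width: 0.7
grasp_force: 0.0
```

```bash
python3 -c "
from go import *
where('w'); rows('w',[(480,200),(430,220)],.785)"
```

```text
xyz [612.8 174.9 197.1] case 562.9 1.2 z [ 0.51   0.492 -0.705] x [0.509 0.488 0.709] q [ 0.02  0.37  2.08  1.46  0.5  -0.45] t 12.55 [ 0.2  0.8 -0.2]
(480, 200) [554. 117. 200.] [-0.001, -0.002, -0.001, -0.282, 0.006, -0.304]
(430, 220) [518.  82. 220.] [-0.001, -0.002, -0.001, -0.388, 0.006, -0.552]
```

Contact is lost, so the lid has fallen back. I retreat and check.

Request:
servo_tool(
  rows=[
    [0,0,0,-0.1,0,-0.1,0],
    [0,0,0,-0.28,0,-0.3,0],
    [0,0,0,-0.39,0,-0.55,0],
    [0,0,0,-0.39,0,-0.75,0],
    [0,0,0,-0.39,0,-0.95,0],
    [0,0,0,-0.39,0,-0.95,0],
    [0,0,0,-0.39,0,-0.95,0],
  ],
)

```text
t: 13.42
ee_pos: [475.9, 42.9, 275.9]
orientation: [-2.47, -0.992, -1.027]
ft_force: [0.4, 0.3, -0.8]
width: 0.2
grasp_force: 0.0
```

```bash
python3 - <<'E'
from go import *
from h import *
where('w')
p,d=ctrl.get_image('scene'); cv2.imwrite('pics/sc5.png',cv2.resize(p[90:330,130:390,::-1],None,fx=2.4,fy=2.4))
Q=cloud('scene',d).reshape(-1,3)
for f,hx in(('w',537),('n',610)):
    yaw,y=F[f];c,s=np.cos(yaw),np.sin(yaw)
    a=np.c_[Q[:,0]*c+Q[:,1]*s-hx,-Q[:,0]*s+Q[:,1]*c-y,Q[:,2]-76]
    m=(abs(a[:,1])<40)&(a[:,0]>-155)&(a[:,0]<80)&(a[:,2]>(30 if f=='w' else -6))&(a[:,2]<150)
    b=a[m];k=np.polyfit(b[:,2],b[:,0],1) if f=='w' else np.polyfit(b[:,0],b[:,2],1)
    print(f,m.sum(),k, b.min(0).round(),b.max(0).round())
E
```

```text
xyz [475.9  42.9 275.9] case 372.7 1.0 z [ 0.511  0.491 -0.705] x [0.509 0.487 0.709] q [-0.37  0.05  2.25  1.1   0.8  -0.35] t 13.425 [ 0.4  0.3 -0.8]
w 300 [0.37511357 0.99848648] [ 12. -40.  30.] [ 55.  40. 143.]
n 1669 [0.01509858 4.77761363] [-153.  -40.   -6.] [16. 40. 21.]
```

View pics/sc5.png

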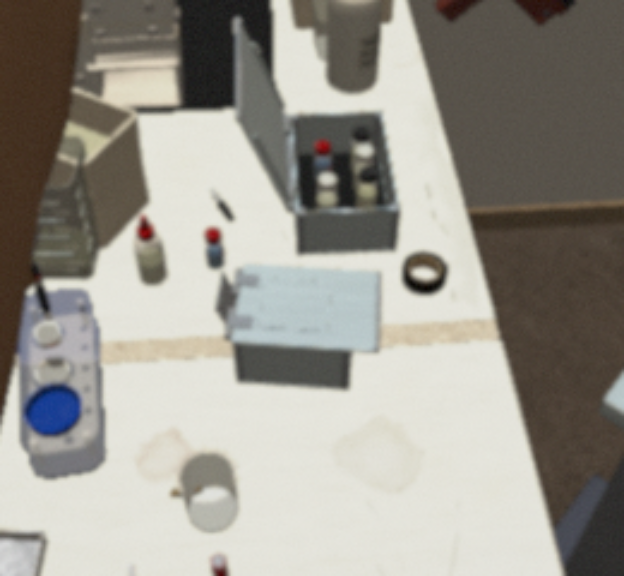

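The wide lid (260,110) leans on its stop at about 1.93 rad. The narrow lid (305,305) lies flat, and the small things haven't moved. Handing in.

```bash
python3 -c "
from workcell import ctrl
print(ctrl.close_job())"
```

```text
the job is handed in; nothing more can be done
None
```

The wide case's lid is open, leaning back on its stop at about 1.93 rad, and the narrow case's lid is shut; the last picture showed the cases and small things where they were, and I handed the job in at about 13.5 s (no verdict was shown).

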